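Hold a smoke detector head half-way on its bayonet base

ROBOT

A 7-joint arm with a two-finger parallel gripper is mounted at the origin on the work surface. World frame = base frame: x ahead of the robot, y to its left, z up, the work surface at z = 0. Lengths are in mm, angles in rad, forces in N, time in s.
With the tool pointing down it reaches from about 400 to 850 mm from the base axis. Payload 4.4 kg.
Tool frame: the origin (TCP) lies at the very end of the fingers, on their centre line; the grasp point (between the pads) lies 19 mm behind it; z points along the fingers, y is the line along which they close (so a half turn about z gives the same grasp; the last joint's range is limited). The gripper opens to 94 mm and grips with 3 to 60 N. Pads are 16 mm wide; open, the fingers measure 119 mm over their backs; the gripper's body (75 mm by 177 mm) begins 78 mm behind the grasp point.
Start: joints at [1.042, 0.628, 0.038, 1.517, -0.027, 0.996, -0.02], TCP at [290.225, -581.625, 205.478] pointing down, gripper open.
Joint ranges: [-3.06, 3.06], [-0.37, 2.12], [-1.25, 1.32], [0.18, 2.47], [-1.1, 4.24], [0.23, 1.98], [-2.94, 2.94]. Speed limits (rad/s): [2.57, 2.57, 3.14, 3.14, 3.14, 3.14, 3.14].

INTERFACE

Orientations are given as [roll, pitch, yaw] about the fixed x, y, z axes, in that order (R = Rz(yaw) Ry(pitch) Rx(roll)).
In Python, from rig import bot, observe, optics gives the robot as it stands. Calls block until the motion is done:
- bot.goto(position, orientation): joint-space move of the TCP to a pose.
- bot.servo_line(position, orientation=None, max_speed=150): straight line of the TCP; orientation=None keeps the orientation; max_speed is the mean speed in mm/s.
- bot.movej(angles): joint-space move.
- bot.gripper_to(opening, squeeze=None): opening from 0.0 (shut) to 1.0 (fully open); squeeze is the grip in N (None keeps the last); returns when the fingers have stopped.
- bot.wait(seconds).
- bot.solve_ik(position, orientation): joint angles nearest the present ones, or None.
- observe(): the state.
- optics.snapshot(name): name is "side" or "top"; returns a dict with "pixels" (400x640x3 uint8, red, green, blue), "K" (3x3 intrinsics, pixels), "k1" (the pictures are not rectified: a ray, as slopes to the right and down, at radius r is drawn at 1 + k1 r^2 times it, then the intrinsics apply), "R" (3x3) and "t" (3): a world point X has camera coordinates R X + t. Camera axes: x right, y down, z forward; pixel columns grow to the right and rows downward; lengths in mm; the calibration is good to about 2 mm. A picture is of the moment at which its call begins. There is no depth.
A pose or a line that the arm cannot do raises bot.IKError and nothing moves.
- bot.close_job(): hands the job in; it is judged then, once.
The state is a dict: "t": time; "joint_pos": joint angles; "qd": joint speeds; "joint_efforts": joint torques, N m; "tcp_pos": TCP position; "tcp_rot": TCP orientation; "ft_force": force on the tool from outside, world axes, zero at the start; "wrist_torque": the same for the moment, N m; "gripper_width": opening from 0.0 (shut) to 1.0 (fully open); "grip_force": force on a finger pad.
Only numpy, scipy, OpenCV 4.12 (cv2) and the standard library are available. Lean on these libraries where they do the work, as an engineer would, in place of code of your own. Each camera call takes 0.05 s, during which the arm holds its last target. There are 200 camera calls.

TASK

Put the smoke detector head that lies on the counter onto its square mounting base, its two side lugs dropped fully home through the two entry notches, and twist it clockwise (seen from above) against the spring to the test position: half-way to the lock, about 40 degrees from where it went in. It must not be turned on to where it clicks locked. It springs back if let go, so keep hold of it and finish still holding it steady there, leaving the other things on the counter alone.

Things in the scene. Friction and masses are not known exactly. Their poses are not given: they have to be found in the camera images.
- head_center (a point): Smoke detector head, loose white plastic, ~0.16 kg, lying upright, z up. Point: on its axis, half-way up (26 mm above the underside; total height 52). Below: round plug, diameter 60, 0 to 14 mm up; then disc, diameter 100, 14 to 24 mm. Two lugs at the plug's foot along its +x and -x, each 10 mm wide, 5 high, reaching 38.5 mm from the axis. A half turn makes no difference.
- head_grip (a point): Middle of the head's rectangular vented grip block (the sensor chamber) on top of the disc, on the head's axis, 38 mm above the head's underside. The block is 60 mm long along the head's x (the way the lugs point), 36 mm wide along y and 28 mm high (24 to 52 mm above the underside); same axes as the head.
- socket (a point): Socket of the mounting base, which is fixed: grey box 124 x 124 mm, 30 mm high, and on it a white round collar, outer diameter 96 mm. Point: on the collar's axis on the socket floor, 30 mm above the counter; z up. The plug's foot rests on this floor when fully home. The collar's top is 12 mm above it; its flange, 8 to 12 mm above it, has an opening of 64 mm diameter.
- notch (a point): One of the two entry notches in the collar's flange, at its top: 12 mm above the socket floor, 36 mm from the axis along the socket's +x (the box's side with the short conduit stub); the other is opposite, along -x. Each is about 16 mm wide and open out to 40 mm from the axis, for the head's lugs.
- contact_ring (a joint): Sprung ring inside the collar (rad), 0 at rest, pushed clockwise by the head's lugs under the flange: reads the head's turn from the notches less 0.08 (0.62 at half-way). Spring 0.03 N m at rest plus 0.10 per rad. Only clockwise turning (seen from above) is possible: a sprung ball is met at about 55 degrees of head turn, it locks at about 75 and stops at about 80.
- tape_roll: Bystander: roll of packing tape lying flat, 100 mm diameter, 48 mm high; origin at the centre of its underside.
- parcel: Bystander: cardboard parcel 130 x 170 x 70 mm high; origin at the centre of its underside.
- scanner: Bystander: hand-held barcode scanner lying down, about 190 mm long along its x, 55 mm wide, 43 mm high; origin near its middle, on the counter.
Things that resemble listed ones, but are neither listed nor needed, are in the scene too. Leave any blue or purple look-alike of the part that bears head_center alone.

How it is judged:
By the outcome, as a careful person would: the job done as asked, in the order asked, and still so for the second after the job is handed in, while the arm keeps its last pose, push and grip.
It also fails if it takes over 42 s, if anything falls off the work surface, if the arm or the gripper's body presses on something with over 40 N, if the wrist force passes 120 N, or if a joint passes its speed limit or range.

## Working session

There is one attempt and no reset: what is moved stays moved. The work goes in short steps, each a Python script; the robot and the scene stay as the last script left them, time stands still between calls to the robot, and variables do not carry over. Pictures are saved under pics/ and viewed, at most 10 in all, crops included, and the job is handed in when it is done.

```bash
mkdir -p pics; ls
python3 - <<'E'
from rig import bot, observe, optics
import cv2
for n in("side","top"):
    s=optics.snapshot(n); cv2.imwrite(f"pics/{n}0.png",s["pixels"][:,:,::-1]); print(n,s["K"],s["k1"],s["R"],s["t"])
print(observe())
E
```

```text
pics
side [[480.36909471   0.         329.15965332]
 [  0.         480.36909471 193.21502473]
 [  0.           0.           1.        ]] 0.04565956851999081 [[-0.68181478 -0.73137836  0.01463922]
 [-0.53358685  0.48353834 -0.69388454]
 [ 0.50041351 -0.48091203 -0.71993746]] [ 448.79172915  395.09251383 1034.70154204]
top [[477.50897554   0.         326.37186373]
 [  0.         477.50897554 193.61661706]
 [  0.           0.           1.        ]] -0.1176112218835316 [[ 0.01258101 -0.99987437  0.00964145]
 [-0.9832542  -0.01412388 -0.18169118]
 [ 0.18180453 -0.00719414 -0.98330837]] [  -9.44987912  631.61712882 1168.73544735]
{'t': 0.1, 'joint_pos': array([ 1.0421727 ,  0.62922861,  0.03847722,  1.51824071, -0.02697534,
        0.99630827, -0.02000144]), 'qd': array([ 1.52146227e-03, -1.67354606e-03, -4.25575568e-05, -1.28942219e-03,
       -1.06708368e-03,  1.36278685e-03, -5.98289386e-04]), 'joint_efforts': array([ 2.90838485e-03, -5.50786221e+01,  1.14708334e+00, -1.87118053e+01,
       -5.21888759e-02,  1.91178184e-02,  4.41200586e-05]), 'tcp_pos': array([ 289.95053691, -581.08929906,  204.67163078]), 'tcp_rot': array([-3.13992730e+00,  5.45910917e-05,  4.62810003e-01]), 'ft_force': array([ 0.43210117, -0.23891944, -0.88991666]), 'wrist_torque': array([-0.03281307,  0.05005415,  0.00115536]), 'grip_force': 0.0, 'gripper_width': 1.0012463771230795}
```

View pics/top0.png

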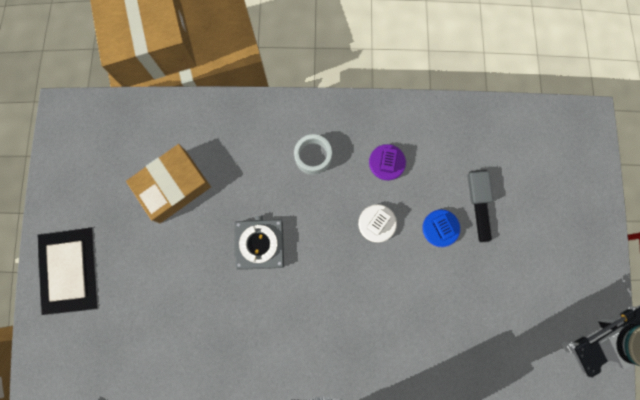

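View pics/side0.png

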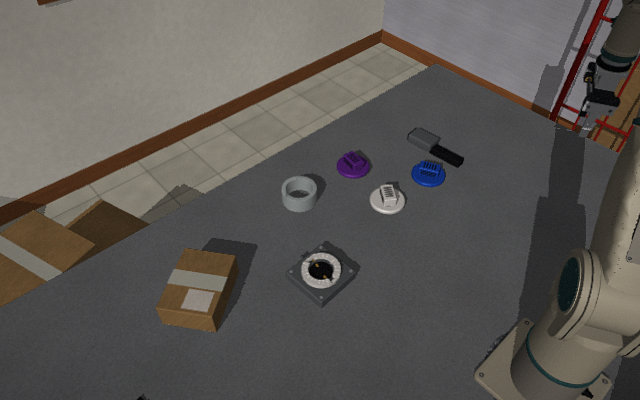

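The top view shows the white head at (377,223) and the base at (259,243). The blue and purple look-alikes are at (441,228) and (387,161). I'll enlarge the two targets in both views.

```bash
cat > h.py <<'E'
import numpy as np, cv2
from rig import bot, observe, optics
def cam(s): 
    d=np.zeros(5); d[0]=s["k1"]; return np.array(s["K"],float),d,np.array(s["R"]),np.array(s["t"])
def unproj(s,uv,z):
    K,d,R,t=cam(s); p=cv2.undistortPointsIter(np.array(uv,float).reshape(-1,1,2),K,d,None,None,(3,50,1e-9)).reshape(-1,2)
    r=np.c_[p,np.ones(len(p))]@R; c=-R.T@t
    return c+r*((z-c[2])/r[:,2])[:,None]
def proj(s,X):
    K,d,R,t=cam(s); return cv2.projectPoints(np.array(X,float).reshape(-1,1,3),cv2.Rodrigues(R)[0],t,K,d)[0].reshape(-1,2)
def crop(s,u,v,w=26,f=12): # returns enlarged
    p=s["pixels"][v-w:v+w,u-w:u+w,::-1]; return cv2.resize(p,None,fx=f,fy=f,interpolation=cv2.INTER_CUBIC)
E
python3 - <<'E'
from h import *
a=optics.snapshot("top");b=optics.snapshot("side")
im=np.vstack([np.hstack([crop(a,378,222,28,5),crop(a,260,243,28,5)]),np.hstack([crop(b,387,198,28,5),crop(b,322,273,28,5)])[:,:]])
im=np.vstack([np.hstack([crop(a,378,222,30,5),crop(a,260,243,30,5)]),np.hstack([crop(b,387,198,30,5),crop(b,322,273,30,5)])])
for i in range(0,600,50): im[i,::4]=(0,255,0); im[::4,i]=(0,255,0)
cv2.imwrite("pics/c1.png",im)
for s,n,u,z in((a,"headtop",(377,223),20),(a,"sock",(259.5,243),42),(b,"headside",(387,200),20),(b,"sock",(321,270),42)): print(n,unproj(s,[u],z))
# white masks
for s,n,(u,v),z in((a,"top",(378,222),24),(b,"side",(387,198),24)):
    p=s["pixels"].astype(int); m=((p.min(2)>110)&(p.max(2)-p.min(2)<40)).astype(np.uint8)
    k,l,st,c=cv2.connectedComponentsWithStats(m); 
    for i in range(1,k):
        if st[i,4]>150 and st[i,4]<3000: print(n,c[i],st[i])
E
```

```text
headtop [[ 562.11302419 -135.20704159   20.        ]]
sock [[503.64452723 168.47014536  42.        ]]
headside [[ 559.16203135 -131.54937314   20.        ]]
sock [[497.48316125 177.78796803  42.        ]]
top [135.86403509  27.60818713] [125   0  23  57 684]
top [185.70198675  76.25827815] [180  69  13  15 151]
top [474.30232558 187.23255814] [470 174  11  28 172]
top [152.56617647 198.43137255] [140 185  26  28 408]
top [ 64.99701937 270.91505216] [  46  241   39   60 2013]
side [585.80446927  22.5698324 ] [573   0  27  48 358]
side [600.12371134  38.5395189 ] [590  22  21  33 291]
side [365.26395939  54.16751269] [349  47  33  15 197]
side [401.14285714  56.16071429] [386  49  31  16 168]
side [565.2244898   72.18367347] [550  50  27  62 245]
side [578.65848671  88.30674847] [566  57  30  53 489]
side [342.98478783  78.28903122] [ 291   60   93   35 1249]
side [406.692  74.   ] [388  63  39  22 250]
side [360.57708333  99.9375    ] [330  82  63  37 480]
side [295.59814815 111.95185185] [ 258   88   77   49 1620]
side [242.71693122 115.66931217] [222 105  42  23 378]
side [218.96640
[... 232 characters left out ...]
.27067669] [220 153  45  27 399]
side [117.16693419 177.56340289] [ 90 162  55  32 623]
side [623.7539267  268.11742708] [ 594  167   46  151 2674]
side [135.57809331 194.71264368] [ 101  173   66   44 1479]
side [209.60944206 183.78540773] [194 175  30  18 233]
side [297.88854003 193.39717425] [282 177  34  35 637]
side [ 70.60460653 199.72552783] [ 45 185  51  29 521]
side [386.05095541 201.00159236] [370 185  34  29 628]
side [320.4881141  270.72107765] [301 253  40  35 631]
side [197.23398693 279.68235294] [168 269  59  22 765]
side [584.2195122 293.9804878] [577 276  14  37 205]
side [593.18378378 295.77837838] [587 278  12  36 185]
side [197.58153242 299.84282908] [181 289  33  23 509]
```

View pics/c1.png

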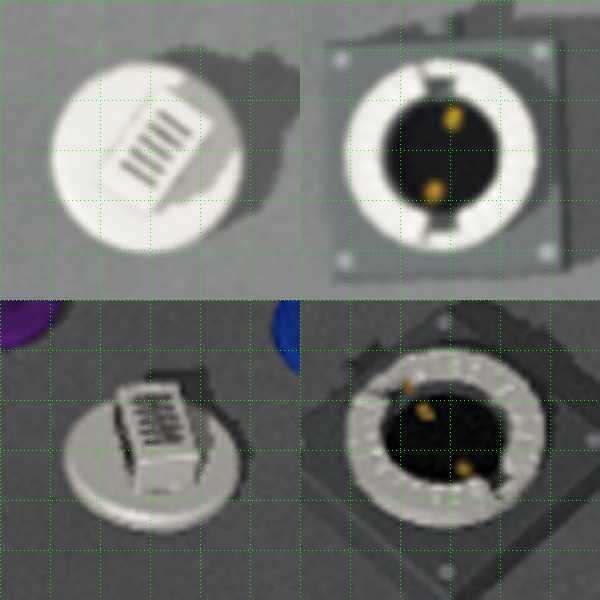

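```bash
cat > fit.py <<'E'
from h import *
from scipy.optimize import differential_evolution as DE
th=np.linspace(0,2*np.pi,120,endpoint=False)
circ=lambda r,z:np.c_[r*np.cos(th),r*np.sin(th),0*th+z]
def rect(a,b,z,n=25):
    u=np.linspace(-1,1,n); o=np.ones(n)
    return np.vstack([np.c_[a*u,b*o,z*o],np.c_[a*u,-b*o,z*o],np.c_[a*o,b*u,z*o],np.c_[-a*o,b*u,z*o]])
def notchpts():
    P=[]; n=15; r=np.linspace(32,40,n)
    for s in(1,-1):
        P+=[np.c_[s*r,0*r+w,0*r+42] for w in(8,-8)]+[np.c_[0*r+s*40,np.linspace(-8,8,n),0*r+42]]
    return np.vstack(P)
HEAD=[circ(50,24),rect(30,18,52),rect(30,18,24)[:0]]
g=np.abs(th%np.pi-np.pi/2)<1.25
SOCK=[circ(48,42),circ(32,42)[g],rect(62,62,30),notchpts()]
def place(P,q,z0=0):
    c,s=np.cos(q[2]),np.sin(q[2]); return P@np.array([[c,s,0],[-s,c,0],[0,0,1]])+[q[0],q[1],z0]
def grad(s):
    g=cv2.cvtColor(s["pixels"],cv2.COLOR_RGB2GRAY).astype(np.float32); g=cv2.GaussianBlur(g,(0,0),0.8)
    m=np.hypot(cv2.Sobel(g,5,1,0),cv2.Sobel(g,5,0,1)); return np.minimum(m,150)
def fit(s,parts,c,z0=0,d=15,yaw=(-np.pi/2,np.pi/2)):
    G=grad(s)
    def f(q):
        t=0
        for P in parts:
            if len(P):
                uv=proj(s,place(P,q,z0)).astype(np.float32); t-=cv2.remap(G,uv[:,:1],uv[:,1:],1).mean()
        return t
    r=DE(f,[(c[0]-d,c[0]+d),(c[1]-d,c[1]+d),yaw],seed=1,popsize=20,maxiter=80); return r.x,r.fun
def overlay(s,parts,q,f=6,w=24,z0=0):
    u,v=proj(s,[[q[0],q[1],30]])[0].astype(int); im=crop(s,u,v,w,f)
    for P in parts:
        for a,b in proj(s,place(P,q,z0)): cv2.circle(im,(int((a-u+w+.5)*f),int((b-v+w+.5)*f)),0,(0,0,255),-1)
    return im
E
python3 - <<'E'
from fit import *
rows=[]
for n in("top","side"):
    s=optics.snapshot(n); r=[]
    for P,c in((HEAD,(561,-134)),(SOCK,(501,173))):
        q,f=fit(s,P,c); print(n,q.round(2),np.degrees(q[2]).round(1),f); r.append(overlay(s,P,q))
    rows.append(np.hstack(r))
cv2.imwrite("pics/o1.png",np.vstack(rows))
E
```

```text
top [ 5.6263e+02 -1.3674e+02  5.4000e-01] 30.8 -220.99484252929688Traceback (most recent call last):
  File "<stdin>", line 6, in <module>
  File "fit.py", line 33, in overlay
    for a,b in proj(s,place(P,q,z0)): cv2.circle(im,(int((a-u+w+.5)*f),int((b-v+w+.5)*f)),0,(0,0,255),-1)
               ~~~~^^^^^^^^^^^^^^^^^
  File "h.py", line 10, in proj
    K,d,R,t=cam(s); return cv2.projectPoints(np.array(X,float).reshape(-1,1,3),cv2.Rodrigues(R)[0],t,K,d)[0].reshape(-1,2)
                           ^^^^^^^^^^^^^^^^^^^^^^^^^^^^^^^^^^^^^^^^^^^^^^^^^^^^^^^^^^^^^^^^^^^^^^^^^^^^^^^^^^^^^^^^^
AttributeError: 'NoneType' object has no attribute 'reshape'
```

```bash
sed -i 's/,rect(30,18,24)\[:0\]//' fit.py
python3 - <<'E'
from fit import *
rows=[];Q=[]
for n in("top","side"):
    s=optics.snapshot(n); r=[]
    for P,c in((HEAD,(561,-134)),(SOCK,(501,173))):
        q,f=fit(s,P,c); Q.append(q); print(n,q.round(2),np.degrees(q[2]).round(1),f); r.append(overlay(s,P,q))
    rows.append(np.hstack(r))
cv2.imwrite("pics/o1.png",np.vstack(rows))
h=(Q[0]+Q[2])/2
for k in(0,np.pi,-np.pi):
  for nm,p,y in(("hov",(h[0],h[1],120),.54),("grasp",(h[0],h[1],30),.54),("ins",(502,172,60),0),("tw",(502,172,60),-.7)):
    j=bot.solve_ik(p,[np.pi,0,y+k]); print(k,nm,None if j is None else np.round(j,2))
if abs(h[0]-561)<10: bot.goto([h[0],h[1],140],[np.pi,0,.54]); print(observe()["t"],observe()["joint_pos"].round(2))
E
```

```text
top [ 5.6236e+02 -1.3642e+02  5.4000e-01] 30.9 -220.92962646484375
top [5.0150e+02 1.7499e+02 4.0000e-02] 2.2 -502.51641845703125
side [ 558.84 -130.61   -0.68] -39.2 -266.74517822265625
side [4.9993e+02 1.7824e+02 5.0000e-02] 3.0 -460.14556884765625
0 hov [ 0.18  0.63  0.01  1.81 -0.01  0.7  -0.84]
0 grasp [ 0.17  0.77  0.03  1.86 -0.04  0.51 -0.81]
0 ins [-0.49  0.68  0.17  1.98 -0.22  0.5  -1.74]
0 tw [-0.6   0.7   0.33  1.98 -0.43  0.53 -2.23]
3.141592653589793 hov [ 0.79  0.86 -1.06  1.79  0.88  1.04  1.5 ]
3.141592653589793 grasp [ 0.79  1.03 -1.06  1.84  1.1   1.    1.34]
3.141592653589793 ins [-0.03  0.73 -0.55  1.96  0.64  0.62  0.57]
3.141592653589793 tw [-0.14  0.7  -0.37  1.97  0.46  0.56  0.04]
-3.141592653589793 hov [ 0.79  0.86 -1.06  1.79  0.88  1.04  1.5 ]
-3.141592653589793 grasp [ 0.79  1.03 -1.06  1.84  1.1   1.    1.34]
-3.141592653589793 ins [-0.03  0.73 -0.55  1.96  0.64  0.62  0.57]
-3.141592653589793 tw [-0.14  0.7  -0.37  1.97  0.46  0.56  0.04]
2.2583 [ 0.19  0.6   0.    1.79 -0.    0.74 -0.84]
```

View pics/o1.png

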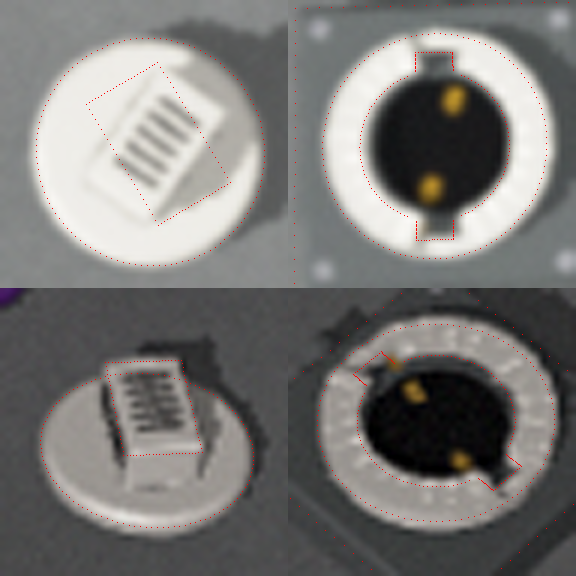

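The side fit is good, with head yaw ≈ -39°. The top fit locked onto the shadow, so I'll refit it with yaw restricted, using the saved picture. Then I'll grasp.

Run:
```python
from fit import *
s=dict(optics.snapshot("top")); s["pixels"]=cv2.imread("pics/top0.png")[:,:,::-1].copy()
q,f=fit(s,HEAD,(561,-134),yaw=(-.85,-.5)); print(q,f)
sd=np.array([558.84,-130.61,-.68]); h=(q+sd)/2; y=-.68; print(h)
if abs(q-sd)[:2].max()<7:
    bot.goto([h[0],h[1],110],[np.pi,0,y]); bot.servo_line([h[0],h[1],27],max_speed=80)
    o=observe(); print(o["t"],o["tcp_pos"],o["ft_force"])
    bot.gripper_to(0.0,30); o=observe(); print(o["t"],o["tcp_pos"],o["tcp_rot"],o["gripper_width"],o["grip_force"],o["ft_force"],o["joint_pos"].round(2))
    s=optics.snapshot("side"); u,v=proj(s,[[h[0],h[1],50]])[0].astype(int); cv2.imwrite("pics/g1.png",crop(s,u,v,50,5))
```

```text
[ 562.67896953 -134.54703261   -0.63281175] -220.97454833984375
[ 560.75948477 -132.57851631   -0.65640587]
4.3833 [ 561.23797432 -132.70699874   27.50994482] [ 0.20920119  0.60798168 -0.0471151 ]
5.3083 [ 560.49353755 -132.74466935   26.96569112] [ 3.14126499e+00  2.90702488e-04 -6.80248715e-01] 0.38382105532470406 29.580160975456238 [-0.65634693 -1.73358241  0.05529271] [ 0.02  0.79  0.26  1.87 -0.37  0.53 -1.72]
```

View pics/g1.png

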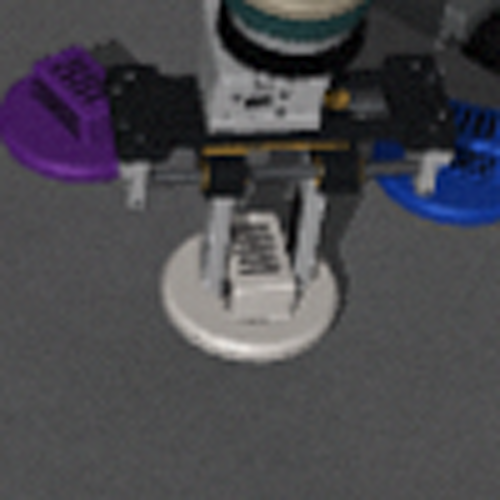

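Width 36.1 mm, so the fingers hold the long sides of the block, centred at crop (262,270). Next: lift, carry over the socket, and check head against socket in the same camera.

Run:
```python
from fit import *
bot.servo_line([560.5,-132.7,110],max_speed=120)
bot.goto([500.7,176.6,110],[np.pi,0,.045]); bot.servo_line([500.7,176.6,89],max_speed=80); bot.wait(.2)
o=observe(); print(o["t"],o["tcp_pos"],o["tcp_rot"],o["gripper_width"],o["ft_force"],o["joint_pos"].round(2))
z0=o["tcp_pos"][2]-27; r=[]
for n in("side","top"):
    s=optics.snapshot(n); cv2.imwrite(f"pics/hov_{n}.png",s["pixels"][:,:,::-1])
    for P in(HEAD,HEAD[:1]):
        q,f=fit(s,P,(500.7,176.6),z0,8,(-.15,.25)); print(n,q,f)
        r.append(overlay(s,P,q,6,24,z0))
cv2.imwrite("pics/o2.png",np.vstack([np.hstack(r[:2]),np.hstack(r[2:])]))
```

```text
8.0083 [501.12511697 176.53499562  89.38765027] [-3.14141461e+00 -7.94037911e-04  4.46843806e-02] 0.38472050985543704 [-1.45431966e-03  8.68447902e-01 -2.28974436e+00] [-0.51  0.63  0.18  1.96 -0.19  0.56 -1.73]
side [5.02025884e+02 1.81617166e+02 1.70828026e-01] -211.406494140625
side [4.97790475e+02 1.81277272e+02 2.80593146e-02] -109.61920928955078
top [5.01445229e+02 1.68988698e+02 3.41366969e-02] -175.17942810058594
top [5.00015629e+02 1.74401682e+02 6.82683371e-03] -89.4910888671875
```

View pics/o2.png

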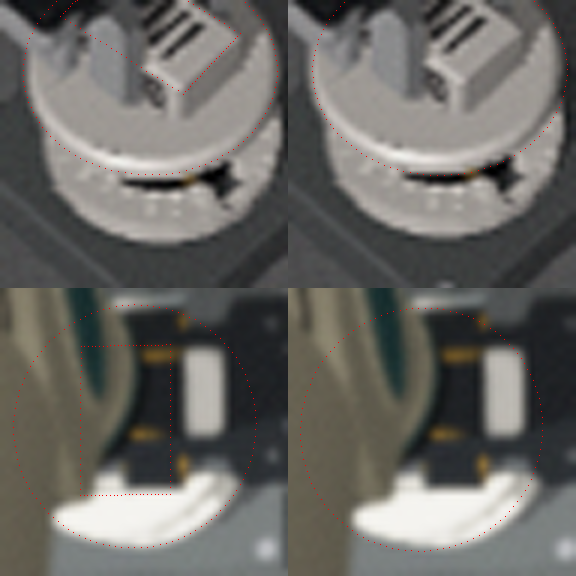

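Run:
```python
from fit import *
z0=62.2
for n,dv in(("side",1),("top",7)):
    s=dict(optics.snapshot(n)); s["pixels"]=cv2.imread(f"pics/hov_{n}.png")[:,:,::-1].copy(); G=grad(s)
    c0=proj(s,[[501,176.5,z0+24]])[0]
    def f(q,both=False):
        uv=np.vstack([proj(s,place(circ(50,14),[*q,0],z0)),proj(s,place(circ(50,24),[*q,0],z0))]).astype(np.float32)
        h=cv2.convexHull(uv)[:,0]; h=h[h[:,1]>c0[1]+dv]; 
        d=np.vstack([h,h[:1]]); 
        return -cv2.remap(G,np.ascontiguousarray(h[:,:1]),np.ascontiguousarray(h[:,1:]),1).mean()
    r=DE(f,[(493,509),(168,186)],seed=2,popsize=25); print(n,r.x,r.fun)
    # socket collar outer refit on original image, rim + notches + opening
    t=dict(s); t["pixels"]=cv2.imread(f"pics/{n}0.png")[:,:,::-1].copy()
    for P in(SOCK,SOCK[:1],SOCK[1:2],SOCK[2:3],SOCK[3:]):
        q,ff=fit(t,P,(501,176),0,8,(0.02,.08)); print("  sock",q.round(2),round(ff))
```

```text
side [508.03982928 177.28353766] -130.66537475585938
  sock [5.0003e+02 1.7815e+02 5.0000e-02] -460
  sock [4.9886e+02 1.7820e+02 8.0000e-02] -138
  sock [5.0123e+02 1.7638e+02 6.0000e-02] -150
  sock [4.9302e+02 1.8399e+02 4.0000e-02] -66
  sock [4.9906e+02 1.7884e+02 5.0000e-02] -144
top [503.40633118 169.4310565 ] -127.89201354980469
  sock [5.0176e+02 1.7487e+02 4.0000e-02] -503
  sock [5.0242e+02 1.7363e+02 4.0000e-02] -150
  sock [5.0295e+02 1.7383e+02 3.0000e-02] -150
  sock [4.9930e+02 1.7557e+02 7.0000e-02] -62
  sock [5.0260e+02 1.7408e+02 6.0000e-02] -149
```

```bash
cat > ins.py <<'E'
from h import *
Y=[np.pi,0,.045]
def down(x,y,ztop,zend,fmax=6,step=1.5):
    z=ztop; bot.servo_line([x,y,z],Y,max_speed=60)
    b=observe()["ft_force"]
    while z>zend:
        z=max(z-step,zend); bot.servo_line([x,y,z],Y,max_speed=40); o=observe()
        f=o["ft_force"]-b
        if f[2]>fmax: break
    m=observe()["wrist_torque"]
    print(f"t{o['t']:.2f} xy {x:.1f},{y:.1f} z {o['tcp_pos'][2]:.2f} cmd {z:.1f} df {f.round(1)} m {m.round(2)}",flush=True)
    return z<=zend and f[2]<=fmax, f
E
python3 - <<'E'
from ins import *
for dx,dy in((0,0),(0,1.5),(0,-1.5),(-1.7,0),(1.7,0)):
    ok,f=down(502.5+dx,175.3+dy,70.5,65)
    if ok: break
E
```

```text
t9.17 xy 502.5,175.3 z 68.34 cmd 67.5 df [-2.1 -1.5  7.1] m [0.06 0.33 0.07]
t9.92 xy 502.5,176.8 z 68.47 cmd 67.5 df [-2.4 -0.8 11.9] m [0.08 0.58 0.07]
t11.17 xy 502.5,173.8 z 64.72 cmd 65.0 df [-3.4 -0.8  1.5] m [-0.29  0.9  -0.  ]
```

Run:
```python
from ins import *
x,y=501.7,173.7
b=np.array([0,.9,-2.3])
for z in(64,62,60,58.5,57.5,56.8,56):
    bot.servo_line([x,y,z],Y,max_speed=30); o=observe(); f=o["ft_force"]-b
    print(round(o["t"],2),z,o["tcp_pos"].round(2),f.round(1),o["wrist_torque"].round(2))
    if f[2]>8: break
    x-= 0.3*np.clip(-f[0],-3,3) if abs(f[0])>1.5 else 0; y+=0.3*np.clip(f[1],-3,3) if abs(f[1])>1.5 else 0
s=optics.snapshot("side"); u,v=proj(s,[[501,175,50]])[0].astype(int); cv2.imwrite("pics/i1.png",crop(s,u,v,32,9))
```

```text
11.42 64 [501.44 173.57  63.82] [-2.5 -1.8  1.4] [-0.26  0.74  0.  ]
11.67 62 [501.29 173.35  61.91] [-2.  -2.   0.3] [-0.14  0.56  0.01]
11.92 60 [501.09 172.82  60.01] [ 0.1 -1.6  0.5] [-0.02  0.21  0.04]
12.17 58.5 [500.93 172.21  58.55] [-0.3 -1.4 -0.6] [0.08 0.16 0.  ]
12.42 57.5 [500.7  172.06  57.52] [ 0.1 -0.   0.8] [ 0.04  0.06 -0.04]
12.67 56.8 [500.76 172.08  56.96] [ 0.5 -1.2  1.8] [ 0.02 -0.03 -0.06]
12.92 56 [500.86 172.09  56.88] [-0.7 -2.4  8.5] [-0.21  0.28 -0.04]
```

View pics/i1.png

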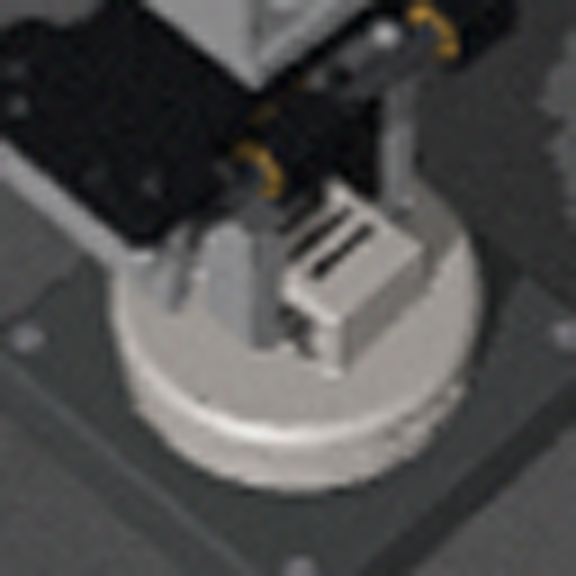

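The head is home: its disc sits evenly just above the collar (rim around (295,430), collar bottom around (295,485)), and the floor contact reads z 56.9. Now the twist in steps, watching the moment.

Run:
```python
from ins import *
bot.servo_line([500.8,172.1,56.7],Y,max_speed=30); o=observe(); print(o["ft_force"].round(1),o["tcp_rot"][2].round(3),o["wrist_torque"].round(3))
x,y=500.8,172.1
for a in(-.04,-.12,-.22,-.32,-.42,-.52,-.6,-.655):
    bot.servo_line([x,y,56.7],[np.pi,0,a],max_speed=30); bot.wait(.15); o=observe(); f=o["ft_force"]
    print(round(o["t"],2),a,o["tcp_rot"].round(3),o["tcp_pos"].round(1),f.round(1),o["wrist_torque"].round(3),round(o["gripper_width"],4),round(o["grip_force"],1),flush=True)
    if np.hypot(f[0],f[1])>15 or abs(o["wrist_torque"][2])>.6: print("stop");break
    if abs(f[0])>2: x+=.15*np.clip(f[0],-4,4)
    if abs(f[1]-.9)>2: y+=.15*np.clip(f[1]-.9,-4,4)
```

```text
[-0.7  0.3  2.8] 0.045 [-0.083  0.245 -0.023]
13.62 -0.04 [-3.141 -0.    -0.038] [500.9 172.7  56.9] [-0.6  1.7  4.4] [0.455 0.236 0.021] 0.3841 29.7
14.02 -0.12 [-3.141 -0.    -0.117] [501.  172.8  56.9] [0.5 3.5 5.5] [ 0.686  0.177 -0.028] 0.3881 29.7
14.42 -0.22 [-3.141 -0.    -0.217] [501.  173.1  56.9] [-0.8  3.   4.9] [ 0.656  0.255 -0.053] 0.383 29.7
14.82 -0.32 [-3.141 -0.    -0.317] [501.  173.6  56.9] [-0.1  3.9  5.2] [ 0.784  0.29  -0.046] 0.3816 29.7
15.22 -0.42 [-3.141 -0.    -0.417] [501.2 173.8  56.9] [-0.6  3.2  5.8] [0.834 0.181 0.034] 0.3813 29.7
15.62 -0.52 [-3.141 -0.    -0.517] [501.2 174.   56.9] [-0.5  3.2  5.1] [ 0.736  0.176 -0.066] 0.3812 29.7
16.02 -0.6 [-3.141e+00 -1.000e-03 -5.970e-01] [501.3 174.2  56.9] [0.2 2.2 4.6] [0.715 0.03  0.005] 0.3804 29.7
16.42 -0.655 [-3.141e+00 -1.000e-03 -6.530e-01] [501.4 174.2  56.9] [0.4 3.  5.3] [ 0.845 -0.017  0.072] 0.3799 29.7
```

Run:
```python
from fit import *
bot.wait(.5); o=observe(); print(o["t"],o["tcp_rot"],o["ft_force"].round(1),o["wrist_torque"].round(3),np.abs(o["qd"]).max())
s=optics.snapshot("side"); r=[]
for q in([500.2,177.5,.045-.70],[500.2,177.5,.045-.56]): r.append(overlay(s,[HEAD[1],circ(50,24)],q,9,22,30))
cv2.imwrite("pics/o3.png",np.hstack(r)); cv2.imwrite("pics/fin_side.png",s["pixels"][:,:,::-1])
print(fit(s,HEAD,(500,177),30,6,(-1,0)),fit(s,HEAD[1:],(500,177),30,6,(-1,0)))
```

```text
16.9167 [-3.14065333e+00 -5.96014752e-04 -6.52960405e-01] [0.4 3.6 5.6] [ 0.803 -0.048  0.072] 0.001556928578151615
(array([502.55460046, 176.45308572,  -0.71462535]), np.float64(-253.90695190429688)) (array([501.48489057, 176.06258425,  -0.61317361]), np.float64(-120.06391906738281))
```

View pics/o3.png

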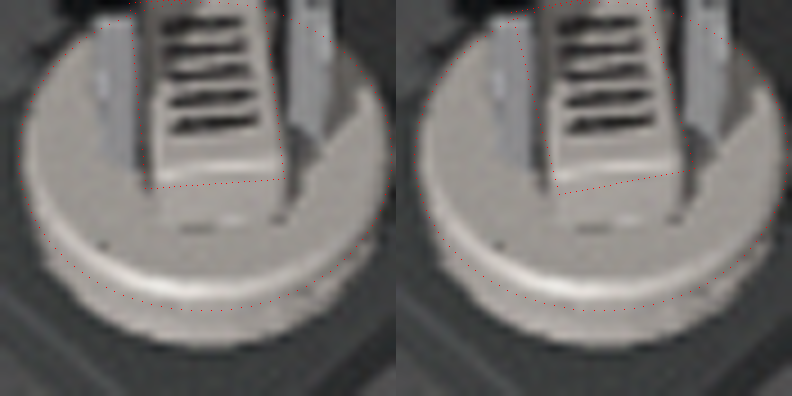

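The white block's front edge, around (155,180) to (280,172) in the left panel, lies parallel to the outline drawn for a 40° turn. The head has turned with the tool, is still fully down and is holding steady. Handing in.

```bash
python3 -c "
from rig import bot,observe
print(bot.close_job(),observe()['t'])"
```

```text
the job is handed in; nothing more can be done
the job is handed in; nothing more can be done
```

The head is fully down in its base, turned about 40° clockwise to the test position (short of the lock) and still held there by the gripper; I judged the angle from the tool's rotation and the side camera, since the ring itself can't be read, and handed the job in at about 17 s.

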